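Release and set the warming plate's interlocked knobs

ROBOT

A 6-joint arm with a two-finger parallel gripper is mounted at the origin on a cart in front of the work surface, level with it; the furniture and walls round the work are solid. World frame = base frame: x ahead of the robot, y to its left, z up, the work surface at z = 0. Lengths are in m, angles in rad, forces in N, time in s.
With the tool pointing down it reaches from about 0.3 to 0.85 m from the base axis. Payload 4.2 kg.
Tool frame: the origin (TCP) lies at the very end of the fingers, on their centre line; the grasp point (between the pads) lies 19 mm behind it; z points along the fingers, y is the direction in which the jaws open and shut (so a half turn about z gives the same grasp; the last joint's range is limited). The gripper opens to 91 mm and grips with 3 to 60 N. Pads are 32 mm wide; open, the fingers measure 118 mm over their backs; the gripper's body (76 mm by 178 mm) begins 60 mm behind the grasp point.
Start: joints at [-1.16, 0.32, 1.565, -0, 1.257, -0.02], TCP at [0.24, -0.522, 0.214] pointing down, gripper open.
Joint ranges: [-3.11, 3.11], [-0.84, 2.01], [0.21, 2.61], [-1.34, 4.49], [0.05, 2.63], [-2.56, 2.56]. Speed limits (rad/s): [2.57, 2.57, 3.14, 3.14, 3.14, 3.14].

INTERFACE

Orientations are given as a rotation vector (axis times angle).
In Python, from workcell import bot, get_image, ticket gives the robot as it stands.
- The arm moves only by the tool servo_tool, never from a script. Its argument "steps" is a list that holds one entry, the list of rows, each a list of 7 numbers: the turn, a rotation vector about the world's x, y, z in degrees, then the shift along the world's x, y, z in mm, then the finger opening in mm, from 0 to 91.2. In form: [[[rx, ry, rz, x, y, z, gripper], ...]]. A call has 1 to 20 rows; each row shifts and turns the commanded pose from where the row before left it; what a row does not reach is not made up. A row lasts 1/8 s, in which the tool goes at most 62.5 mm and 10.7 degrees, less where a joint would pass 70% of its speed; a pose out of reach is approached as far as the arm can. A call with a gripper value outside its range is refused whole. The fingers move at their own pace and stop on an object; "squeeze" is the grip in N (left out, the last holds). Time passes only in rows, so rows that do not move let the fingers close. It gives the time, the measured TCP pose, the force and the opening at its end, in the units of the state.
- bot.sense(): the state, without advancing time (a new reading comes with each control period).
- get_image(name): name is "side" or "top"; returns a dict with "pixels" (480x640x3 uint8, red, green, blue), "z_map" (480x640 float32, m along the optical axis (not along the pixel's ray), 0 where there is no reading), "mtx" (3x3 intrinsics, pixels), "world_from_camera" (4x4, takes a point from camera to world coordinates). Camera axes: x right, y down, z forward; pixel columns grow to the right and rows downward; lengths in m; the calibration is good to about 2 mm. A picture is of the moment at which its call begins.
- ticket.job_done(): hands the job in, once; it reports no verdict.
The state is a dict: "time_s": time; "joints": joint angles; "dq": joint speeds; "effort": joint torques, N m; "tcp_pos": TCP position; "ee_rot": TCP orientation; "force": force on the tool from outside, world axes, zero at the start; "wrist_torque": the same for the moment, N m; "gripper_width": opening from 0.0 (shut) to 1.0 (fully open).
Only numpy, scipy, OpenCV 4.12 (cv2) and the standard library are available. Lean on these libraries where they do the work, as an engineer would, in place of code of your own. Each camera call takes 0.05 s, during which the arm holds its last target.

TASK

Switch on the warming plate under the mug: first turn the isolator, the right-hand knob with the longer bar on the square backplate, clockwise until you feel it come up against its sprung stop; only there does it free the selector. Then turn the selector, the left-hand knob, clockwise all the way to its own stop. Never force a knob against its stop or against the interlock, leave both knobs set and let go, and do not disturb the mug or the things round the plate.

Things in the scene. Friction and masses are not known exactly. Their poses are not given: they have to be found in the camera images.
- plate: Fixed steel warming plate: housing 290 (x, front to back) x 280 (y) x 50 mm high, with a dark round plate 190 mm across and 12 mm high centred 40 mm behind its centre. Origin: centre of the underside, on the worktop. -x is the front, with two black knobs along the front edge; +y is left seen from the robot. Turned up to 0.25 rad either way.
- isolator_grip (a point): On the isolator's axis, 77 mm above the worktop; x = -105, y = -55 mm in the plate's frame (right-hand knob, square grey backplate). Bar grip 48 mm long, 12 mm thick, from 58 to 90 mm above the worktop, on a round skirt 40 mm across, top at 58 mm. The point's x axis runs along the bar and turns with it: pinch across y. Its sprung stop (3 N m/rad) has to be felt.
- isolator (a joint): Isolator angle, rad, clockwise from above; 0 = white line to the front; starts at 0 to 0.15. Friction 0.05 N m. Its stop is met anywhere from 0.55 to 1.45 rad, hidden, other in each unit. The selector is free only within about 0.07 rad of that. Let go, a knob up to 0.1 rad into the spring returns into this range. Over 0.45 N m on the stop (0.15 rad into the spring) is forcing.
- selector_grip (a point): On the selector's axis, 77 mm above the worktop; x = -105, y = +55 mm in the plate's frame (left-hand knob, round grey backplate). Bar grip 36 mm long, otherwise like the isolator's; the point's x axis runs along the bar and turns with it, y is across it.
- selector (a joint): Selector angle, rad, clockwise from above; starts at 0 = white line to the front. Friction 0.05 N m. Blocked at once while the isolator is not set; over 0.45 N m against the (slightly springy) block is forcing. Freed, it turns to a sprung stop (3 N m/rad) met at 1.25 rad; over 0.45 N m on it is forcing. Once turned, it keeps the isolator from turning back.
- mug: Green mug, 92 mm across, 95 mm high, standing loose on the round plate about 165 mm behind the knob row; origin at the centre of its foot. To be left alone.
- spice_jar_a: Loose spice jar, 41 mm across and 105 mm high, on the worktop right of the plate; origin at its foot. To be left alone.
- spice_jar_b: The like spice jar, further back on the right; origin at its foot. To be left alone.
- timer: Loose kitchen timer, 60 mm across and 48 mm high, on the worktop left of the plate; origin at its foot. Not a control of the plate; to be left alone.
- teaspoon: Loose teaspoon, 132 mm long, lying left of the plate; origin at its underside. To be left alone.

How it is judged:
By the outcome, as a careful person would: the job done as asked, in the order asked, and still so for the second after the job is handed in, with the robot touching nothing.
It also fails if it takes over 72 s, if anything falls off the work surface, if the arm or the gripper's body presses on something with over 40 N, if the wrist force passes 120 N, or if a joint passes its speed limit or range.

## Working session

There is one attempt and no reset: what is moved stays moved. The work goes in short steps, Python scripts to look and compute and a tool call to move; the robot and the scene stay as the last step left them, time stands still between calls to the robot, and variables do not carry over. Pictures are saved under pics/ and viewed, and the job is handed in when it is done.

Besides the shell and the picture viewer there is one more tool, called as a command line: name --argument value ..., lists and objects as JSON in quotes. servo_tool: Moves the arm, as the interface text tells. Its arguments: {"type":"object","properties":{"steps":{"type":"array"},"squeeze":{"type":"number"}},"required":["steps"]}

```bash
mkdir -p pics; ls
python3 - <<'E'
from workcell import bot,get_image
import cv2,numpy as np
print(bot.sense())
for n in("side","top"):
    d=get_image(n); np.savez(f"pics/{n}0.npz",**d); cv2.imwrite(f"pics/{n}0.png",d["pixels"][:,:,::-1]); print(d["mtx"],d["world_from_camera"])
E
```

```text
pics
{'time_s': 0.0, 'joints': array([-1.15997656e+00,  3.20302280e-01,  1.56568713e+00, -3.07982492e-05,
        1.25743177e+00, -2.00233136e-02]), 'dq': array([ 0.00078284,  0.00098846,  0.00012805, -0.00116874, -0.001211  ,
        0.00057369]), 'effort': array([ 2.70632270e-03, -4.12458229e+01, -2.31975102e+01,  7.30840769e-02,
        4.59810079e-02, -1.65199658e-04]), 'tcp_pos': array([ 0.23991177, -0.52198246,  0.2131112 ]), 'ee_rot': array([-3.06722909e+00, -6.71176854e-01,  6.02453496e-04]), 'force': array([-0.07253632,  0.13449204,  0.57129635]), 'wrist_torque': array([-0.01387406, -0.00754668,  0.05358477]), 'gripper_width': 1.0040818298485434}
[[464.30997754   0.         319.44526957]
 [  0.         464.30997754 229.63612174]
 [  0.           0.           1.        ]] [[-0.98042634 -0.11041396  0.16301211  0.4646148 ]
 [-0.195254    0.43887579 -0.87707692  0.92280916]
 [ 0.02529947 -0.89173808 -0.45184415  0.54602004]
 [ 0.          0.          0.          1.        ]]
[[558.65226979   0.         321.08243904]
 [  0.         558.65226979 241.23123751]
 [  0.           0.           1.        ]] [[ 0.01806283 -0.99386993  0.10907011  0.49950825]
 [-0.99950969 -0.02073959 -0.02345723  0.04201851]
 [ 0.02557551 -0.10859293 -0.99375725  1.13189422]
 [ 0.          0.          0.          1.        ]]
```

View pics/top0.png

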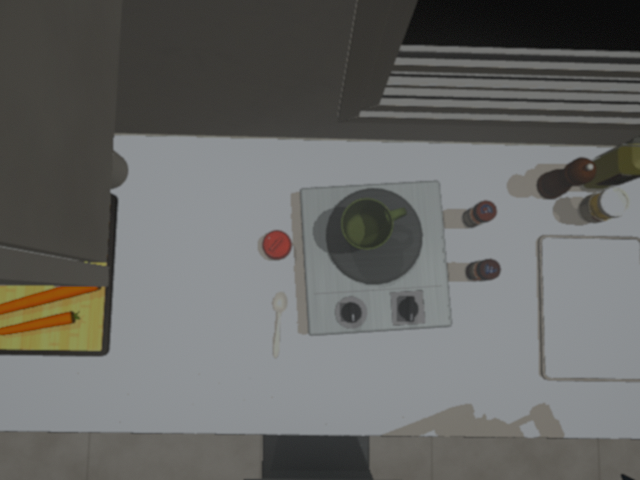

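View pics/side0.png

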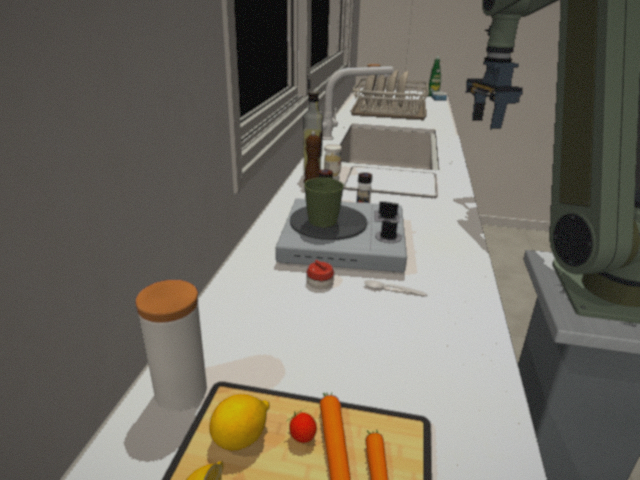

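The top view shows the plate with corners near (301,188), (438,181), (451,325) and (309,334). The selector is near (351,312) and the isolator near (408,308). Next I'll measure them.

```bash
cat > h.py <<'E'
import numpy as np,cv2
def world(d):
    K=d["mtx"];T=d["world_from_camera"];z=d["z_map"]
    v,u=np.mgrid[0:480,0:640]
    P=np.stack([(u-K[0,2])/K[0,0]*z,(v-K[1,2])/K[1,1]*z,z],-1)
    return P@T[:3,:3].T+T[:3,3]
def ray(d,u,v,h):
    K=d["mtx"];T=d["world_from_camera"]
    r=T[:3,:3]@np.array([(u-K[0,2])/K[0,0],(v-K[1,2])/K[1,1],1.]);o=T[:3,3]
    return o+r*(h-o[2])/r[2]
def proj(d,p):
    T=d["world_from_camera"];c=T[:3,:3].T@(np.asarray(p)-T[:3,3]);q=d["mtx"]@c;return q[:2]/q[2]
E
python3 - <<'E'
from h import *
d=dict(np.load("pics/top0.npz"));W=world(d);z=W[...,2]
sub=np.zeros(z.shape,bool);sub[170:345,285:465]=1
print("worktop z",np.median(z[350:420,320:450]), "plate z",np.median(z[295:300,320:440]))
m=sub&(z>.035)&(z<.075)
n,l,s,c=cv2.connectedComponentsWithStats(m.astype(np.uint8));k=1+np.argmax(s[1:,4]);m=l==k
P=W[m][:,:2].astype(np.float32)
r=cv2.minAreaRect(P);print(r)
# contour ray version
cs,_=cv2.findContours(m.astype(np.uint8),cv2.RETR_EXTERNAL,cv2.CHAIN_APPROX_NONE)
C=np.array([ray(d,*p,.05)[:2] for p in max(cs,key=len)[:,0]],np.float32);print(cv2.minAreaRect(C))
mk=sub&(z>.08)&(z<.1)
mk[:290]=0
n,l,s,c=cv2.connectedComponentsWithStats(mk.astype(np.uint8))
for i in range(1,n):
    if s[i,4]>10:
        Q=W[l==i];print(s[i],Q.mean(0),cv2.minAreaRect(Q[:,:2].astype(np.float32)))
im=d["pixels"][280:350,310:450,::-1]
cv2.imwrite("pics/k0.png",cv2.resize(im,None,fx=5.5,fy=5.5,interpolation=cv2.INTER_CUBIC))
E
```

```text
worktop z -0.0017218511407690595 plate z 0.049331977199650545
((0.5912375450134277, -0.09058097004890442), (0.2904496490955353, 0.28069618344306946), 4.664762496948242)
((0.5904499292373657, -0.08930228650569916), (0.28793540596961975, 0.27801260352134705), 4.65799617767334)
[408 296   7  26 174] [ 0.49118425 -0.15267261  0.08749513] ((0.49149397015571594, -0.15280917286872864), (0.046536147594451904, 0.011964124627411366), 0.6049495935440063)
[349 303   8  20 131] [ 0.48199795 -0.04354846  0.08760172] ((0.4822048544883728, -0.043988801538944244), (0.035410281270742416, 0.012295883148908615), 4.970785617828369)
```

View pics/k0.png

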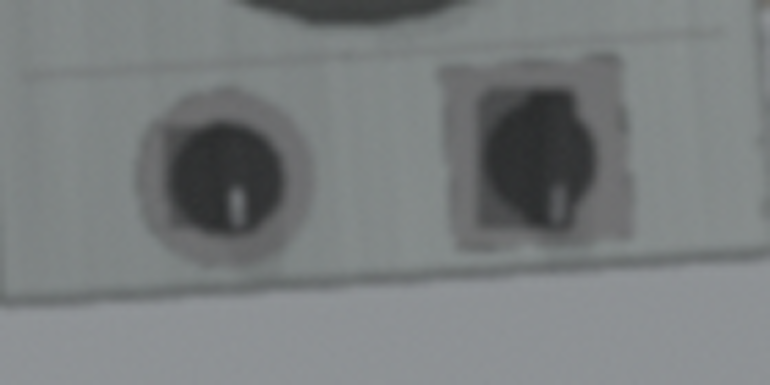

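servo_tool --steps '[[[0,0,9.75,15.7,23.1,0,40],[0,0,9.75,15.7,23.1,0,40],[0,0,9.75,15.7,23.1,0,40],[0,0,9.75,15.7,23.1,0,40],[0,0,9.75,15.7,23.1,0,40],[0,0,9.75,15.7,23.1,0,40],[0,0,9.75,15.7,23.1,0,40],[0,0,9.75,15.7,23.1,0,40],[0,0,9.75,15.7,23.1,0,40],[0,0,9.75,15.7,23.1,0,40],[0,0,9.75,15.7,23.1,0,40],[0,0,9.75,15.7,23.1,0,40],[0,0,9.75,15.7,23.1,0,40],[0,0,9.75,15.7,23.1,0,40],[0,0,9.75,15.7,23.1,0,40],[0,0,9.75,15.7,23.1,0,40],[0,0,0,0,0,0,40],[0,0,0,0,0,0,40]]]' --squeeze 15

```text
time_s: 2.35
tcp_pos: [0.4908, -0.1532, 0.2137]
ee_rot: [0.016, -3.141, 0.0]
force: [-0.7, 0.4, 0.3]
gripper_width: 0.439
```

```bash
cat > s.py <<'E'
from workcell import bot
import numpy as np
from scipy.spatial.transform import Rotation as R
s=bot.sense();M=R.from_rotvec(s["ee_rot"]).as_matrix()
np.set_printoptions(precision=4,suppress=True)
print(s["time_s"],s["joints"],"tcp",s["tcp_pos"],"\nyaw",np.degrees(np.arctan2(M[1,0],M[0,0])),"zaxis",M[:,2],"F",s["force"],"T",s["wrist_torque"],"eff",s["effort"],"w",s["gripper_width"]*91.2)
E
python3 s.py
```

```text
2.35 [-0.3247  0.2246  1.6995 -0.0005  1.2185 -1.9055] tcp [ 0.4908 -0.1532  0.2137] 
yaw -179.4147468693339 zaxis [-0.001  -0.0002 -1.    ] F [-0.6999  0.3591  0.3028] T [ 0.0717 -0.1677 -0.0017] eff [  0.5289 -35.429  -22.886   -0.0228   0.0531   0.0013] w 40.04582394564537
```

servo_tool --steps '[[[0,0,0,0,0,-25,40],[0,0,0,0,0,-25,40],[0,0,0,0,0,-25,40],[0,0,0,0,0,-25,40],[0,0,0,0,0,-25,40],[0,0,0,0,0,-15,40],[0,0,0,0,0,-9,40],[0,0,0,0,0,0,40],[0,0,0,0,0,0,40]]]'

```text
time_s: 3.48
tcp_pos: [0.4919, -0.1532, 0.0657]
ee_rot: [-0.018, 3.14, -0.001]
force: [-0.2, -0.6, -0.1]
gripper_width: 0.439
```

```bash
python3 s.py
python3 - <<'E'
from workcell import get_image
from h import *
d=get_image("side"); np.savez("pics/side1.npz",**d)
a=proj(d,(.491,-.153,.08)).astype(int);print(a)
im=d["pixels"][a[1]-70:a[1]+50,a[0]-80:a[0]+80,::-1];cv2.imwrite("pics/s1.png",cv2.resize(im,None,fx=5,fy=5,interpolation=cv2.INTER_CUBIC))
E
```

```text
3.475 [-0.3242  0.3707  1.9088  0.0001  0.8605 -1.9068] tcp [ 0.4919 -0.1532  0.0657] 
yaw -179.32922187950317 zaxis [ 0.0015 -0.0004 -1.    ] F [-0.2081 -0.612  -0.0989] T [ 0.1293 -0.1579  0.0256] eff [ -0.0582 -38.2988 -17.6952  -0.0472   0.0697   0.0011] w 40.0203642002189
[388 205]
```

View pics/s1.png

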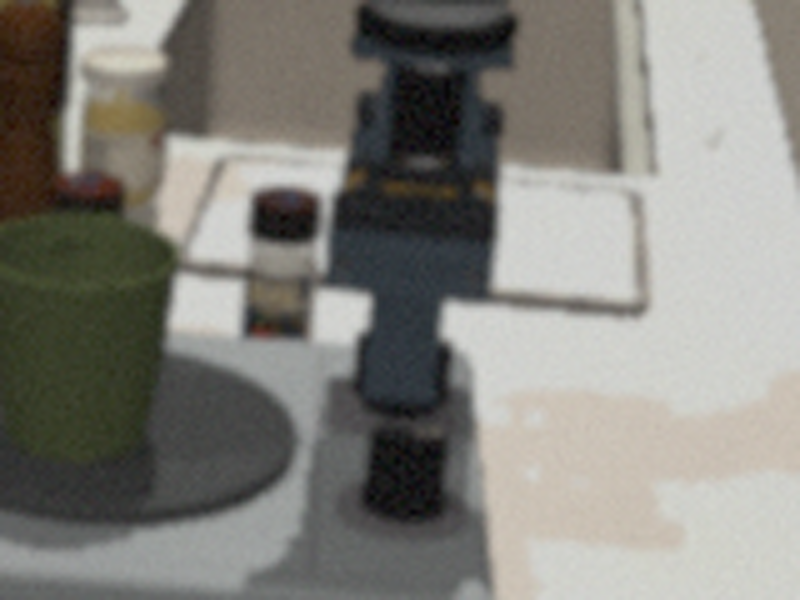

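The gripper straddles the isolator (hidden behind the fingers at about (400,400) in the crop) and clears the mug and the selector. Closing.

servo_tool --steps '[[[0,0,0,0,0,0,20],[0,0,0,0,0,0,8],[0,0,0,0,0,0,6],[0,0,0,0,0,0,6],[0,0,0,0,0,0,6],[0,0,0,0,0,0,6],[0,0,0,0,0,0,6]]]'

```text
time_s: 4.4
tcp_pos: [0.4917, -0.154, 0.0652]
ee_rot: [-0.02, 3.141, -0.003]
force: [0.5, -5.6, 0.2]
gripper_width: 0.129
```

```bash
python3 s.py
```

```text
4.4 [-0.3248  0.3714  1.9093 -0.002   0.8595 -1.907 ] tcp [ 0.4917 -0.154   0.0652] 
yaw -179.27207348330003 zaxis [ 0.0008 -0.0019 -1.    ] F [ 0.525  -5.5673  0.1867] T [-0.8036 -0.0802  0.0111] eff [  2.5461 -38.6068 -16.9574   1.2006   0.5337   0.0521] w 11.737220739132168
```

servo_tool --steps '[[[0,0,0,0,-0.8,0,6],[0,0,-3.5,0,0,0,6],[0,0,-3.5,0,0,0,6],[0,0,-3.5,0,0,0,6],[0,0,0,0,0,0,6]]]'

```text
time_s: 5.03
tcp_pos: [0.4917, -0.1541, 0.0652]
ee_rot: [0.268, 3.129, -0.001]
force: [0.3, -4.3, 1.3]
gripper_width: 0.132
```

```bash
python3 s.py
```

```text
5.025 [-0.3258  0.3716  1.9089 -0.0004  0.86   -1.7256] tcp [ 0.4917 -0.1541  0.0652] 
yaw 170.2187544265203 zaxis [ 0.0009 -0.0006 -1.    ] F [ 0.3402 -4.3447  1.265 ] T [-0.6781 -0.1802 -0.0404] eff [  2.0884 -38.1696 -16.6599   0.8981   0.5812   0.0716] w 12.054760626955794
```

servo_tool --steps '[[[0,0,-3.5,0,-0.6,0,6],[0,0,-3,0,0,0,6],[0,0,-3,0,0,0,6],[0,0,0,0,0,0,6]]]'

```text
time_s: 5.52
tcp_pos: [0.4916, -0.1542, 0.0652]
ee_rot: [0.525, 3.097, 0.001]
force: [0.7, -2.5, 1.7]
gripper_width: 0.131
```

```bash
python3 s.py
```

```text
5.525 [-0.3266  0.3718  1.9087  0.0006  0.8604 -1.5616] tcp [ 0.4916 -0.1542  0.0652] 
yaw 160.7421730345294 zaxis [ 0.0008  0.0002 -1.    ] F [ 0.6899 -2.458   1.747 ] T [-0.4116 -0.2796 -0.0329] eff [  1.0642 -37.802  -16.5994   0.4225   0.5122   0.0479] w 11.988772584699614
```

servo_tool --steps '[[[0,0,-3,0,-0.4,0,6],[0,0,-3,0,0,0,6],[0,0,-1.5,0,0,0,6],[0,0,0,0,0,0,6]]]'

```text
time_s: 6.02
tcp_pos: [0.4916, -0.1543, 0.0652]
ee_rot: [0.728, 3.056, 0.001]
force: [2.0, 0.6, 2.5]
gripper_width: 0.127
```

```bash
python3 s.py
```

```text
6.025 [-0.3271  0.3719  1.9085  0.0013  0.8607 -1.431 ] tcp [ 0.4916 -0.1543  0.0652] 
yaw 153.20292044998018 zaxis [ 0.0008  0.0008 -1.    ] F [2.0076 0.5658 2.5155] T [ 0.163  -0.3676 -0.0581] eff [ -0.3256 -37.1897 -16.4154  -0.2498   0.4243  -0.0097] w 11.559399013085173
```

servo_tool --steps '[[[0,0,-1.5,0,0,0,6],[0,0,-1,0,0,0,6],[0,0,0,0,0,0,6]]]'

```text
time_s: 6.4
tcp_pos: [0.4916, -0.1543, 0.0652]
ee_rot: [0.796, 3.039, 0.001]
force: [2.4, 2.3, 4.3]
gripper_width: 0.13
```

```bash
python3 s.py
```

```text
6.4 [-0.3271  0.3719  1.9085  0.0012  0.8608 -1.3864] tcp [ 0.4916 -0.1543  0.0652] 
yaw 150.65084841813956 zaxis [ 0.0007  0.0007 -1.    ] F [2.4045 2.2855 4.2911] T [ 0.5239 -0.517  -0.0873] eff [ -1.4435 -36.4721 -16.0294  -0.8113   0.4062  -0.0223] w 11.823291559941515
```

servo_tool --steps '[[[0,0,-1.5,0,0,0,6],[0,0,-1,0,0,0,6],[0,0,0,0,0,0,6]]]'

```text
time_s: 6.78
tcp_pos: [0.4916, -0.1544, 0.0652]
ee_rot: [0.863, 3.02, 0.001]
force: [1.9, 4.0, 5.6]
gripper_width: 0.132
```

```bash
python3 s.py
```

```text
6.775 [-0.3271  0.3719  1.9085  0.0011  0.8607 -1.3423] tcp [ 0.4916 -0.1544  0.0652] 
yaw 148.12500465122577 zaxis [ 0.0007  0.0006 -1.    ] F [1.9093 3.9959 5.6175] T [ 0.7836 -0.612  -0.0204] eff [ -2.2163 -35.9402 -15.7397  -1.1963   0.3954  -0.0292] w 12.056737746612447
```

servo_tool --steps '[[[0,0,-1.5,0,0.6,0.5,6],[0,0,-1,0,0,0,6],[0,0,0,0,0,0,6]]]'

```text
time_s: 7.15
tcp_pos: [0.4916, -0.1544, 0.0652]
ee_rot: [0.927, 3.001, -0.0]
force: [4.4, 0.8, -1.3]
gripper_width: 0.129
```

```bash
python3 s.py
```

```text
7.15 [-0.3265  0.3718  1.9086 -0.0001  0.8607 -1.2977] tcp [ 0.4916 -0.1544  0.0652] 
yaw 145.6537037471961 zaxis [ 0.0004 -0.0003 -1.    ] F [ 4.3907  0.8428 -1.3236] T [ 0.2426 -0.9545 -0.0544] eff [ -0.909  -39.2062 -16.0086  -0.587    1.3455  -0.0199] w 11.798736898862897
```

servo_tool --steps '[[[0,0,-1.5,0,0,0,6],[0,0,-1,0,0,0,6],[0,0,0,0,0,0,6]]]'

```text
time_s: 7.52
tcp_pos: [0.4915, -0.1543, 0.0652]
ee_rot: [0.993, 2.98, -0.0]
force: [4.7, -0.9, -4.5]
gripper_width: 0.126
```

```bash
python3 s.py
```

```text
7.525 [-0.3265  0.3717  1.9087 -0.0002  0.8607 -1.2539] tcp [ 0.4915 -0.1543  0.0652] 
yaw 143.1488154216399 zaxis [ 0.0004 -0.0003 -1.    ] F [ 4.6696 -0.9109 -4.5137] T [ 0.0411 -1.1713 -0.0261] eff [ -0.5378 -40.5892 -16.0545  -0.3884   1.8003  -0.0195] w 11.461494384963189
```

servo_tool --steps '[[[0,0,-1.5,0.5,0,-0.3,6],[0,0,-1,0,0,0,6],[0,0,0,0,0,0,6]]]'

```text
time_s: 7.9
tcp_pos: [0.4916, -0.1543, 0.0652]
ee_rot: [-1.057, -2.958, 0.001]
force: [3.5, -2.6, -0.6]
gripper_width: 0.129
```

```bash
python3 s.py
```

```text
7.9 [-0.3263  0.3721  1.908  -0.0006  0.8616 -1.2102] tcp [ 0.4916 -0.1543  0.0652] 
yaw 140.6700983189152 zaxis [-0.0003 -0.0004 -1.    ] F [ 3.5222 -2.5941 -0.5517] T [-0.3595 -0.8637 -0.0583] eff [  0.4841 -39.0918 -16.2498   0.1639   1.2292   0.0388] w 11.748600143160084
```

servo_tool --steps '[[[0,0,-1.5,0,0,0,6],[0,0,-1,0,0,0,6],[0,0,0,0,0,0,6]]]'

```text
time_s: 8.28
tcp_pos: [0.4916, -0.1543, 0.0652]
ee_rot: [-1.121, -2.934, 0.001]
force: [1.0, -2.2, -0.0]
gripper_width: 0.13
```

```bash
python3 s.py
```

```text
8.275 [-0.3262  0.3722  1.908  -0.0006  0.8617 -1.1666] tcp [ 0.4916 -0.1543  0.0652] 
yaw 138.1771572173865 zaxis [-0.0004 -0.0004 -1.    ] F [ 0.9867 -2.2291 -0.018 ] T [-0.5342 -0.569   0.0542] eff [  1.2874 -38.7713 -16.3881   0.6238   1.0659   0.1037] w 11.844751602409344
```

servo_tool --steps '[[[0,0,-1.5,0,0,0,6],[0,0,0,0,0,0,6]]]'

```text
time_s: 8.52
tcp_pos: [0.4916, -0.1544, 0.0652]
ee_rot: [-1.16, -2.92, 0.001]
force: [0.4, -3.6, -0.6]
gripper_width: 0.126
```

```bash
python3 s.py
```

```text
8.525 [-0.3262  0.3722  1.908  -0.0007  0.8617 -1.1404] tcp [ 0.4916 -0.1544  0.0652] 
yaw 136.67468216598576 zaxis [-0.0004 -0.0004 -1.    ] F [ 0.4434 -3.5943 -0.5647] T [-0.7104 -0.4661  0.1444] eff [  1.8073 -38.5633 -16.4925   0.9227   0.9551   0.1609] w 11.487051561163884
```

servo_tool --steps '[[[0,0,-0.7,0,0,0,6],[0,0,0,0,0,0,6],[0,0,0,0,0,0,6]]]'

```text
time_s: 8.9
tcp_pos: [0.4916, -0.1543, 0.0652]
ee_rot: [-1.177, -2.913, 0.001]
force: [0.1, -5.2, -0.6]
gripper_width: 0.131
```

```bash
python3 s.py
```

```text
8.9 [-0.3262  0.3722  1.908  -0.0006  0.8617 -1.1285] tcp [ 0.4916 -0.1543  0.0652] 
yaw 135.99079613292565 zaxis [-0.0004 -0.0004 -1.    ] F [ 0.0867 -5.2049 -0.6114] T [-0.908  -0.3492  0.156 ] eff [  2.3754 -38.3434 -16.5941   1.2325   0.8294   0.1354] w 11.947711405269551
```

The torque has climbed about 0.2 N m at roughly 3 N m/rad, so this is the sprung stop. Releasing now, then I'll check.

servo_tool --steps '[[[0,0,0,0,0,0,40],[0,0,0,0,0,0,40],[0,0,0,0,0,0,40],[0,0,0,0,0,10,40],[0,0,0,0,0,25,40],[0,0,0,0,0,35,40],[0,0,0,-10,36,30,40],[0,0,9,0,36,0,40],[0,0,9,0,36,0,40],[0,0,10,0,0,0,40],[0,0,10,0,0,0,40],[0,0,10,0,0,0,40],[0,0,0,0,0,0,40]]]'

```text
time_s: 10.52
tcp_pos: [0.4819, -0.0459, 0.1658]
ee_rot: [-0.106, 3.139, 0.0]
force: [-0.1, 0.2, -0.7]
gripper_width: 0.438
```

```bash
python3 s.py
python3 - <<'E'
from workcell import get_image
from h import *
for n in("side","top"):
    d=get_image(n)
    im=d["pixels"][...,::-1]
    cv2.imwrite(f"pics/{n}2.png",cv2.resize(im[150:270,290:450] if n=="side" else im[260:380,300:460],None,fx=5,fy=5,interpolation=cv2.INTER_CUBIC))
W=world(d);z=W[...,2]
m=(z>.08)&(z<.1);m[:290]=0;m[:,:320]=0;m[345:]=0;m[:,450:]=0
n,l,s,c=cv2.connectedComponentsWithStats(m.astype(np.uint8))
for i in range(1,n):
    if s[i,4]>10:
        Q=W[l==i];print(s[i],Q.mean(0),cv2.minAreaRect(Q[:,:2].astype(np.float32)))
E
```

```text
10.525 [-0.119   0.2157  1.8407  0.0003  1.0845 -1.7575] tcp [ 0.4819 -0.0459  0.1658] 
yaw -176.1319952606986 zaxis [ 0.0007  0.0002 -1.    ] F [-0.145   0.2112 -0.7222] T [ 0.06   -0.145   0.0087] eff [  0.0344 -33.5195 -21.2752  -0.054    0.0659  -0.3616] w 39.90841966142926
```

View pics/top2.png

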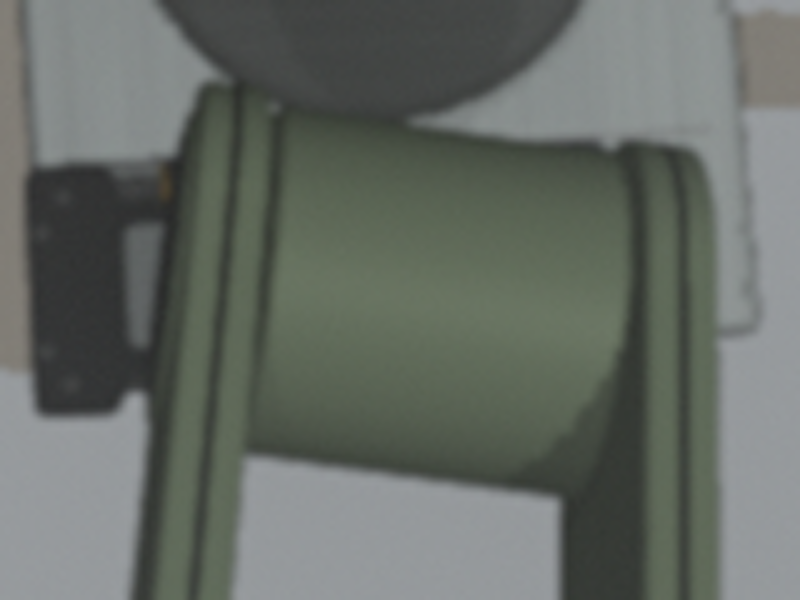

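View pics/side2.png

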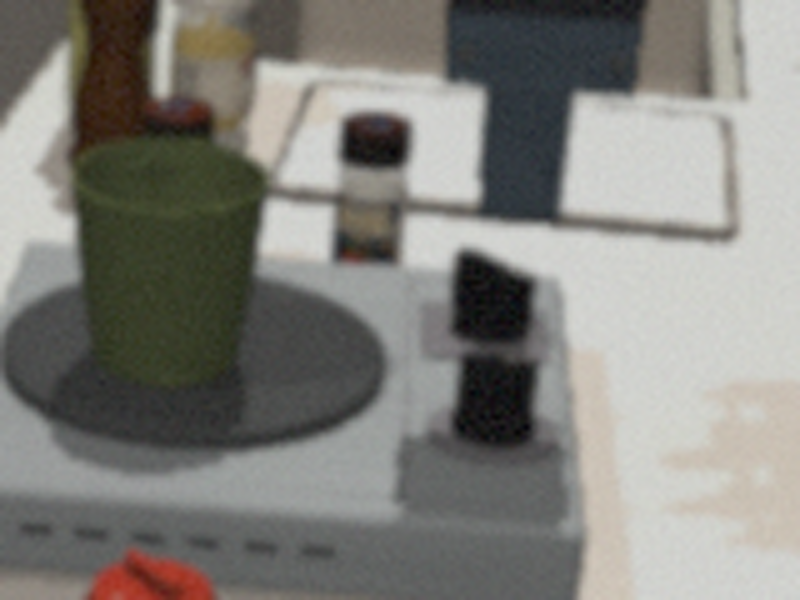

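The isolator bar is turned about 45° in the side view (crop (495,295)). The selector, at crop (495,400), is still at its start. The mug and the other things have not moved. Going down on the selector.

servo_tool --steps '[[[0,0,0.8,0.5,0.9,-25,40],[0,0,0,0,0,-25,40],[0,0,0,0,0,-25,40],[0,0,0,0,0,-15,40],[0,0,0,0,0,-10,40],[0,0,0,0,0,0,20],[0,0,0,0,0,0,8],[0,0,0,0,0,0,6],[0,0,0,0,0,0,6],[0,0,0,0,0,0,6],[0,0,0,0,0,0,6]]]' --squeeze 12

```text
time_s: 12.0
tcp_pos: [0.4828, -0.0445, 0.0658]
ee_rot: [-0.13, 3.138, 0.002]
force: [0.5, 4.8, 4.8]
gripper_width: 0.132
```

```bash
python3 s.py
```

```text
12.0 [-0.1166  0.3306  1.976   0.0019  0.8339 -1.7713] tcp [ 0.4828 -0.0445  0.0658] 
yaw -175.26893022978433 zaxis [ 0.0012  0.0013 -1.    ] F [0.4649 4.7847 4.845 ] T [ 1.1528  0.0042 -0.1126] eff [ -2.4316 -33.5358 -16.4702  -1.4326  -0.2499  -0.1525] w 12.003909593258255
```

servo_tool --steps '[[[0,0,-1,0,0.7,0.3,6],[0,0,-1,0,0,0,6],[0,0,0,0,0,0,6]]]'

```text
time_s: 12.38
tcp_pos: [0.4828, -0.0445, 0.0658]
ee_rot: [-0.076, 3.14, 0.0]
force: [0.2, 3.4, 5.0]
gripper_width: 0.128
```

```bash
python3 s.py
```

```text
12.375 [-0.1157  0.3307  1.976   0.0003  0.834  -1.7348] tcp [ 0.4828 -0.0445  0.0658] 
yaw -177.24403739706491 zaxis [ 0.001   0.0001 -1.    ] F [0.1805 3.3939 5.0318] T [ 0.7022 -0.1776 -0.0626] eff [ -1.522  -33.4273 -15.9443  -0.8942   0.0157  -0.0207] w 11.652401454082035
```

servo_tool --steps '[[[0,0,-1,0,0,0,6],[0,0,-1,0,0,0,6],[0,0,0,0,0,0,6]]]'

```text
time_s: 12.75
tcp_pos: [0.4828, -0.0445, 0.0658]
ee_rot: [-0.021, 3.141, 0.0]
force: [0.4, 3.2, 5.2]
gripper_width: 0.132
```

```bash
python3 s.py
```

```text
12.75 [-0.1158  0.3306  1.976   0.0003  0.834  -1.7   ] tcp [ 0.4828 -0.0445  0.0658] 
yaw -179.24263165972633 zaxis [ 0.001   0.0001 -1.    ] F [0.4077 3.215  5.2062] T [ 0.7237 -0.1603 -0.081 ] eff [ -1.5403 -33.4201 -15.9455  -0.8888   0.0175  -0.033 ] w 12.042994936650032
```

servo_tool --steps '[[[0,0,-2,0,0.4,0.3,6],[0,0,-3,0,0,0,6],[0,0,-3,0,0,0,6],[0,0,-3,0,0,0,6],[0,0,-3,0,0,0,6],[0,0,0,0,0,0,6]]]'

```text
time_s: 13.5
tcp_pos: [0.4827, -0.0446, 0.0658]
ee_rot: [0.361, 3.12, -0.001]
force: [2.4, -0.0, 2.8]
gripper_width: 0.131
```

```bash
python3 s.py
```

```text
13.5 [-0.1153  0.3306  1.976  -0.0009  0.8341 -1.4549] tcp [ 0.4827 -0.0446  0.0658] 
yaw 166.78870931040134 zaxis [ 0.0009 -0.0008 -1.    ] F [ 2.4012 -0.0288  2.7758] T [ 0.114  -0.4311 -0.0138] eff [ -0.1297 -34.5013 -15.8383  -0.1646   0.4597   0.0556] w 11.963631793978278
```

servo_tool --steps '[[[0,0,-3,0.2,0,0.2,6],[0,0,-3,0,0,0,6],[0,0,-3,0,0,0,6],[0,0,-3,0,0,0,6],[0,0,-3,0,0,0,6],[0,0,0,0,0,0,6]]]'

```text
time_s: 14.25
tcp_pos: [0.4827, -0.0447, 0.0659]
ee_rot: [0.764, 3.047, -0.001]
force: [1.3, -1.0, 0.3]
gripper_width: 0.134
```

```bash
python3 s.py
```

```text
14.25 [-0.1154  0.3308  1.9756 -0.0012  0.8347 -1.1941] tcp [ 0.4827 -0.0447  0.0659] 
yaw 151.85236236491792 zaxis [ 0.0004 -0.0009 -1.    ] F [ 1.2948 -0.9996  0.3439] T [-0.179  -0.4067 -0.0402] eff [  0.595  -35.3112 -16.1324   0.2285   0.5836   0.0504] w 12.200627295250989
```

servo_tool --steps '[[[0,0,-3,0.2,0,0,6],[0,0,-3,0,0,0,6],[0,0,-3,0,0,0,6],[0,0,-3,0,0,0,6],[0,0,-3,0,0,0,6],[0,0,0,0,0,0,6]]]'

```text
time_s: 15.0
tcp_pos: [0.4826, -0.0447, 0.0658]
ee_rot: [1.154, 2.922, -0.002]
force: [0.4, -3.6, 1.2]
gripper_width: 0.133
```

```bash
python3 s.py
```

```text
15.0 [-0.1153  0.331   1.9754 -0.0015  0.8353 -0.9328] tcp [ 0.4826 -0.0447  0.0658] 
yaw 136.89318823800903 zaxis [-0.0002 -0.0011 -1.    ] F [ 0.358  -3.5564  1.163 ] T [-0.5595 -0.3132 -0.0161] eff [  1.3835 -35.3154 -16.3631   0.658    0.457    0.0477] w 12.13629043055414
```

servo_tool --steps '[[[0,0,-3,0,-0.4,0,6],[0,0,-3,0,0,0,6],[0,0,-3,0,0,0,6],[0,0,-3,0,0,0,6],[0,0,-3,0,0,0,6],[0,0,-3,0,0,0,6],[0,0,0,0,0,0,6]]]'

```text
time_s: 15.88
tcp_pos: [0.4825, -0.0448, 0.0658]
ee_rot: [-1.597, -2.705, 0.001]
force: [1.5, -2.4, 1.7]
gripper_width: 0.131
```

```bash
python3 s.py
```

```text
15.875 [-0.1159  0.331   1.9754 -0.0008  0.8356 -0.6197] tcp [ 0.4825 -0.0448  0.0658] 
yaw 118.89543410620487 zaxis [-0.0004 -0.0005 -1.    ] F [ 1.516  -2.4482  1.732 ] T [-0.4445 -0.2652 -0.0683] eff [  1.1788 -35.3539 -16.5707   0.5925   0.3432   0.0456] w 11.976547384336225
```

servo_tool --steps '[[[0,0,-2,0,0,0,6],[0,0,-2,0,0,0,6],[0,0,0,0,0,0,6]]]'

```text
time_s: 16.25
tcp_pos: [0.4825, -0.0448, 0.0659]
ee_rot: [-1.693, -2.646, 0.001]
force: [0.0, -4.5, -0.4]
gripper_width: 0.13
```

```bash
python3 s.py
```

```text
16.25 [-0.1159  0.3309  1.9754 -0.0008  0.8356 -0.548 ] tcp [ 0.4825 -0.0448  0.0659] 
yaw 114.7846818079233 zaxis [-0.0004 -0.0005 -1.    ] F [ 0.0109 -4.4835 -0.4322] T [-0.868  -0.1302 -0.0395] eff [  2.1458 -35.7498 -16.9355   1.1035   0.268    0.0175] w 11.81479191881846
```

servo_tool --steps '[[[0,0,-1.9,0,0,0,6],[0,0,0,0,0,0,6],[0,0,0,0,0,0,6]]]'

```text
time_s: 16.62
tcp_pos: [0.4825, -0.0448, 0.0659]
ee_rot: [-1.737, -2.618, 0.001]
force: [-0.4, -5.4, 0.7]
gripper_width: 0.131
```

```bash
python3 s.py
```

```text
16.625 [-0.1159  0.3309  1.9754 -0.0007  0.8357 -0.5146] tcp [ 0.4825 -0.0448  0.0659] 
yaw 112.87071788727133 zaxis [-0.0005 -0.0005 -1.    ] F [-0.4015 -5.4187  0.653 ] T [-1.1036 -0.083  -0.0162] eff [  2.5968 -35.9251 -17.1233   1.3472   0.2197  -0.048 ] w 11.923027202004855
```

servo_tool --steps '[[[0,0,-1.5,0,-0.3,0,6],[0,0,0,0,0,0,6]]]'

```text
time_s: 16.88
tcp_pos: [0.4825, -0.0448, 0.0659]
ee_rot: [-1.771, -2.594, 0.0]
force: [-0.6, -4.7, -0.6]
gripper_width: 0.129
```

```bash
python3 s.py
```

```text
16.875 [-0.1163  0.3309  1.9754 -0.      0.8358 -0.4891] tcp [ 0.4825 -0.0448  0.0659] 
yaw 111.35804108690681 zaxis [-0.0005  0.     -1.    ] F [-0.551  -4.7432 -0.6325] T [-0.8802 -0.0906 -0.0248] eff [  2.1903 -36.045  -17.3817   1.1794   0.1305   0.0191] w 11.808926339423873
```

servo_tool --steps '[[[0,0,-1.3,0,0,0,6],[0,0,0,0,0,0,6]]]'

```text
time_s: 17.12
tcp_pos: [0.4825, -0.0448, 0.0659]
ee_rot: [-1.8, -2.574, 0.0]
force: [-1.0, -4.1, -1.2]
gripper_width: 0.132
```

```bash
python3 s.py
```

```text
17.125 [-0.1163  0.3309  1.9754 -0.0001  0.8358 -0.4664] tcp [ 0.4825 -0.0448  0.0659] 
yaw 110.06482162395507 zaxis [-0.0005 -0.     -1.    ] F [-1.0321 -4.1166 -1.1881] T [-0.9677  0.0342  0.0199] eff [  2.3145 -36.2093 -17.6529   1.2634   0.0476   0.0421] w 12.055830437548057
```

servo_tool --steps '[[[0,0,-1,0,0,0,6],[0,0,0,0,0,0,6],[0,0,0,0,0,0,6]]]'

```text
time_s: 17.5
tcp_pos: [0.4825, -0.0448, 0.0659]
ee_rot: [-1.822, -2.559, 0.0]
force: [-2.3, -4.7, -0.6]
gripper_width: 0.128
```

```bash
python3 s.py
```

```text
17.5 [-0.1163  0.3309  1.9754 -0.0001  0.8358 -0.4492] tcp [ 0.4825 -0.0448  0.0659] 
yaw 109.0761260526476 zaxis [-0.0004  0.     -1.    ] F [-2.3001 -4.6789 -0.6136] T [-0.9826  0.0445  0.0465] eff [  2.3769 -36.382  -17.9469   1.331   -0.0467   0.0298] w 11.682449643749168
```

servo_tool --steps '[[[0,0,-1.1,0,0,0,6],[0,0,0,0,0,0,6],[0,0,0,0,0,0,6]]]'

```text
time_s: 17.88
tcp_pos: [0.4825, -0.0448, 0.0659]
ee_rot: [-1.847, -2.541, 0.0]
force: [-1.8, -4.8, -1.5]
gripper_width: 0.132
```

```bash
python3 s.py
```

```text
17.875 [-0.1163  0.3309  1.9754 -0.0001  0.8358 -0.4296] tcp [ 0.4825 -0.0448  0.0659] 
yaw 107.95386433907859 zaxis [-0.0005  0.     -1.    ] F [-1.7939 -4.834  -1.4704] T [-0.9718  0.0341  0.0616] eff [  2.3927 -36.4468 -18.0998   1.3717  -0.0942   0.0607] w 12.00438510209561
```

The torque has risen and the angle is past 1.25 rad, so the selector is on its stop. I'll release, lift and clear the view.

servo_tool --steps '[[[0,0,0,0,0,0,40],[0,0,0,0,0,0,40],[0,0,0,0,0,0,40],[0,0,0,0,0,10,40],[0,0,0,0,0,25,40],[0,0,0,0,0,35,40],[0,0,0,0,0,40,40],[0,0,0,0,0,40,40],[0,0,0,-20,-40,0,40],[0,0,0,-25,-45,0,40],[0,0,0,-25,-45,0,40],[0,0,0,-25,-45,0,40],[0,0,0,-25,-45,0,40],[0,0,0,-25,-45,0,40],[0,0,0,-25,-45,0,40],[0,0,0,-25,-45,0,40],[0,0,0,-25,-45,0,40],[0,0,0,0,-45,0,40],[0,0,0,0,0,0,40]]]'

```text
time_s: 20.25
tcp_pos: [0.2623, -0.4924, 0.2161]
ee_rot: [1.85, 2.538, -0.001]
force: [1.0, 0.6, 0.5]
gripper_width: 0.436
```

```bash
python3 s.py
python3 - <<'E'
from workcell import get_image
from h import *
for n in("side","top"):
    d=get_image(n)
    im=d["pixels"][...,::-1]
    cv2.imwrite(f"pics/{n}3.png",im)
cv2.imwrite("pics/k3.png",cv2.resize(im[280:350,310:450],None,fx=5.5,fy=5.5,interpolation=cv2.INTER_CUBIC))
W=world(d);z=W[...,2]
m=(z>.08)&(z<.1);m[:290]=0;m[:,:320]=0;m[345:]=0;m[:,450:]=0
n,l,s,c=cv2.connectedComponentsWithStats(m.astype(np.uint8))
for i in range(1,n):
    if s[i,4]>10:
        Q=W[l==i];print(s[i],Q.mean(0),cv2.minAreaRect(Q[:,:2].astype(np.float32)))
E
```

```text
20.25 [-1.102   0.2906  1.6013  0.0002  1.2484 -1.413 ] tcp [ 0.2623 -0.4924  0.2161] 
yaw 107.81480307690397 zaxis [ 0.0007 -0.0011 -1.    ] F [0.9797 0.6474 0.5209] T [-0.008  -0.0681  0.0309] eff [ -1.0057 -38.4711 -24.0338  -0.1777  -0.1908  -0.0715] w 39.74485463149348
[401 298  21  23 174] [ 0.49089939 -0.15271806  0.0872521 ] ((0.4908583164215088, -0.15321367979049683), (0.012049014680087566, 0.04782602936029434), 51.88510513305664)
[343 307  20  12 128] [ 0.4821107  -0.04367484  0.0877045 ] ((0.48201069235801697, -0.04378394037485123), (0.011820939369499683, 0.03590455278754234), 20.40981674194336)
```

View pics/top3.png

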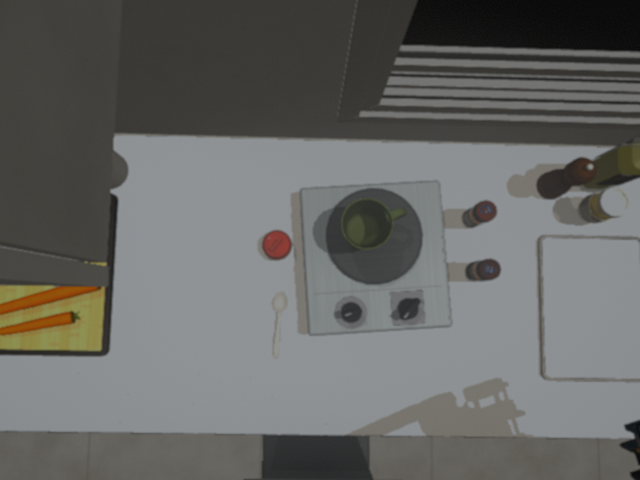

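View pics/k3.png

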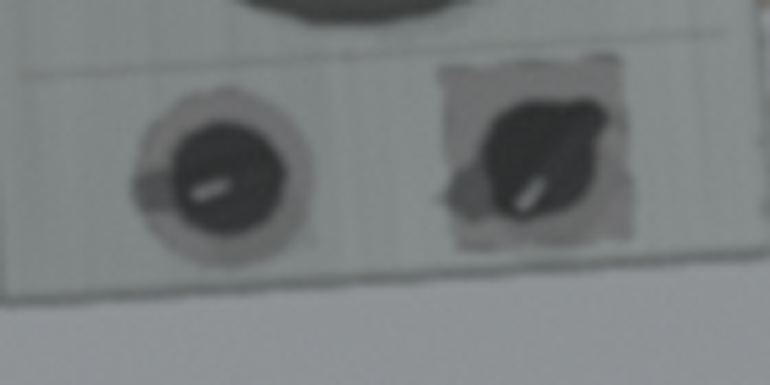

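The top view shows both white lines turned: the selector by about 74° (1.29 rad) at crop (210,190), and the isolator by about 43° at crop (530,195). The mug, jars, timer and spoon are at the same pixels as before, and the gripper is clear.

```bash
python3 -c "
from workcell import ticket
print(ticket.job_done())"
```

```text
the job is handed in; nothing more can be done
None
```

I turned the isolator clockwise until I felt its sprung stop, then turned the freed selector clockwise to its own stop. I let go of both and handed the job in after about 20 s of the 72 s allowed.

- **Isolator:** it was released at a tool angle of about 0.85 rad, where the torque had climbed about 0.2 N m at roughly 3 N m/rad. The camera afterwards shows it resting at about 0.75 rad. That is a spring-back of about 0.1 rad, a little more than I expected. The stop was estimated at about 0.78 rad from torque, and slightly lower from the picture.
- **Selector:** it turned with no blocking torque, which shows the isolator was in its freeing range. At the stop the torque rose only about 0.1 N m, less than the tool angle suggested. The camera shows it at about 1.29 rad, against the stop's 1.25 rad.
- **Forcing:** the torque readings stayed well under the 0.45 N m limit on both knobs.
- **Surroundings:** the mug, both jars, the timer and the spoon look the same in the top pictures before and after, judged by eye. The gripper was open and well clear when I handed in.

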